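Sound a blind socket and fit the peg that comes level

TASK

The serving stand has lost one of its four pegs, and nobody knows how deep the empty socket is. Take the depth rod from its holder, rest it lightly on the bottom of the socket for a moment to feel the depth, put it back in its holder, and then gently fit the one spare peg that, fully home on the bottom, comes level with the three fixed pegs. Do not try out pegs that do not match, do not force anything, and leave the other pegs and the things around where they stand.

Things in the scene. Friction and masses are not known exactly. Their poses are not given: they have to be found in the camera images.
- stand_foot: fixed wooden foot of a serving stand: square block 150 x 150 mm, 50 mm high, with three fixed pegs of 16 mm diameter that stand 44 mm above its top (tops 94 mm above the worktop) at its corners (+45,+45), (+45,-45), (-45,+45) mm, and the empty socket at (-45,-45) mm. Origin: centre of its underside, on the worktop; z up, x and y along its edges.
- socket (a point): centre of the mouth of the empty socket, level with the top of the block (50 mm above the worktop). Round vertical blind hole, 17.5 mm in diameter with a chamfer of about 2.5 mm at the mouth. Its depth is 20, 30 or 40 mm, different from start to start and not to be seen from outside. A rod or peg held off centre can catch on the wall before the bottom.
- socket_pad: the cork bottom of the socket, hidden in the block; the origin is NOT on the bottom but at the centre of the mouth, so that this pose does not tell the depth. The bottom gives way about 0.25 mm per newton.
- depth_rod: loose steel depth rod, 110 mm long, about 90 g, standing upright in its holder: shaft 16 mm in diameter, like the pegs, up to 73 mm from the tip, with rings cut every 10 mm; above that a dark wooden handle 22 mm in diameter, 37 mm long, to hold it by. Origin: centre of the flat tip (lower end); z up along the rod.
- rod_tip (a point): centre of the rod's flat tip, its lower end
- rod_holder: fixed dark wooden holder of the rod, 56 x 56 mm, 40 mm high, with a round hole in the middle, 19 mm in diameter and 35 mm deep, chamfered by about 2.5 mm; the rod's tip stands on the floor of the hole, 5 mm above the worktop. Origin: centre of its underside; z up.
- peg_short: loose upright round wooden peg, 16 mm in diameter, 64 mm long, about 50 g, standing on the worktop; its foot has a 1.5 mm chamfer. Origin: centre of its foot; z up along the peg. The three spare pegs differ only in length (64, 74, 84 mm). This is the short one.
- peg_medium: loose upright round wooden peg, 16 mm in diameter, 74 mm long, about 50 g, standing on the worktop; its foot has a 1.5 mm chamfer. Origin: centre of its foot; z up along the peg. The three spare pegs differ only in length (64, 74, 84 mm). This is the medium one.
- peg_long: loose upright round wooden peg, 16 mm in diameter, 84 mm long, about 50 g, standing on the worktop; its foot has a 1.5 mm chamfer. Origin: centre of its foot; z up along the peg. The three spare pegs differ only in length (64, 74, 84 mm). This is the long one.
- peg_short_top (a point): centre of the top end of the short peg
- peg_medium_top (a point): centre of the top end of the medium peg
- peg_long_top (a point): centre of the top end of the long peg
- spice_jar: bystander: round spice jar, 41 mm in diameter, 105 mm high; origin: centre of its underside
- candle: bystander: tea light, 38 mm in diameter, 15 mm high; origin: centre of its underside
- small_dish: bystander: small glass dish, 89 mm in diameter, 34 mm high; origin: centre of its underside
- pot: bystander: turned wooden honey pot, 76 mm in diameter, 82 mm high; origin: centre of its underside
- clothes_clip: bystander: clothes clip lying flat, 72 mm long, 15 mm wide, 12 mm high; origin: centre of its underside, y along its length

How it is judged:
By the outcome, as a careful person would: the job done as asked, in the order asked, and still so for the second after the job is handed in, with the robot touching nothing.
It also fails if it takes over 72 s, if anything falls off the work surface, if the arm or the gripper's body presses on something with over 40 N, if the wrist force passes 120 N, or if a joint passes its speed limit or range.

ROBOT

A 6-joint arm with a two-finger parallel gripper is mounted at the origin on a cart in front of the work surface, level with it; the furniture and walls round the work are solid. World frame = base frame: x ahead of the robot, y to its left, z up, the work surface at z = 0. Lengths are in m, angles in rad, forces in N, time in s.
With the tool pointing down it reaches from about 0.25 to 0.725 m from the base axis. Payload 4 kg.
Tool frame: the origin (TCP) lies midway between the tips of the shut fingers; the grasp point (between the pads) lies 19 mm behind it; z points along the fingers, y is the line along which they close (so a half turn about z gives the same grasp; the last joint's range is limited). The gripper opens to 85 mm and grips with 20 to 120 N. Pads are 22 mm wide; open, the fingers measure 114 mm over their backs; the gripper's body (76 mm by 85 mm) begins 54 mm behind the grasp point. The pads swing forward as they close: fully open they stand 13 mm farther back than shut.
Start: joints at [1.158, 0.241, 0.005, 1.335, 0, 1.571], TCP at [0.201, 0.458, 0.231] pointing down, gripper open.
Joint ranges: [-2.72, 2.72], [-1.05, 1.87], [-1.09, 1.28], [-1.99, 2.15], [-1.42, 1.44], [-3.14, 3.14]. Speed limits (rad/s): [2.79, 2.79, 3.14, 3.14, 3.14, 3.14].

INTERFACE

Orientations are given as a unit quaternion [x, y, z, w].
In Python, from workcell import get_obs, imaging, workorder gives the robot as it stands.
- The arm moves only by the shell command python3 -m jog 'ROWS'. ROWS is a JSON object whose key "deltas" holds a list of rows, 1 to 10 of them, each of 7 numbers: a rotation vector rx, ry, rz in parts of the range, where 1.0 means 2 rad, then dx, dy, dz in parts of the range, where 1.0 means 1 m, then the finger opening in m; each row is the pose to reach, as a shift and turn from the pose commanded when the command began, along the tool's axes at that moment; what a row does not reach only later rows make up. A row lasts 1/8 s, in which the tool goes at most 0.0625 m and 0.188 rad, less where a joint would pass 70% of its speed; a pose out of reach is approached as far as the arm can. The fingers move at their own pace and stop on an object; the grip force is fixed at half the most. Time passes only in rows, so rows that do not move let the fingers close. It prints the time, the measured TCP pose, the force, the opening and the grip force at its end. A shift or turn number past 1, either way, is cut back to 1. Input that does not fit is refused with a message, and nothing moves.
- get_obs(): the state, without advancing time (a new reading comes with each control period).
- imaging.camera(name): name is "scene" or "top" or "wrist"; returns (picture, depth): 384x512x3 uint8, red, green, blue; 384x512 float32, m along the optical axis (not along the pixel's ray), 0 where there is no reading.
- imaging.calibration(name): a dict with "mtx" (3x3 intrinsics, pixels), "k1" (the pictures are not rectified: a ray, as slopes to the right and down, at radius r is drawn at 1 + k1 r^2 times it, then the intrinsics apply), "R" (3x3) and "t" (3): a world point X has camera coordinates R X + t. Camera axes: x right, y down, z forward; pixel columns grow to the right and rows downward; lengths in m; the calibration is good to about 2 mm. A picture is of the moment at which its call begins: read the wrist's pose just before it. calibration takes no time and is no camera call; for the wrist camera it gives the pose at the moment of the call.
- workorder.job_done(): hands the job in; it is judged then, once.
The state is a dict: "clock": time; "joint_pos": joint angles; "joint_vel": joint speeds; "tau": joint torques, N m; "eef_pos": TCP position; "tool_rot": TCP orientation; "ft_force": force on the tool from outside, world axes, zero at the start; "ft_torque": the same for the moment, N m; "grip_width": finger opening in m; "grasp_force": force on a finger pad.
Only numpy, scipy, OpenCV 4.12 (cv2) and the standard library are available. Lean on these libraries where they do the work, as an engineer would, in place of code of your own. Each camera call takes 0.05 s, during which the arm holds its last target. There are 200 camera calls.

## Working session

There is one attempt and no reset: what is moved stays moved. The work goes in short steps, Python scripts to look and compute and a shell command to move; the robot and the scene stay as the last step left them, time stands still between calls to the robot, and variables do not carry over. Pictures are saved under pics/ and viewed, at most 10 in all, crops included, and the job is handed in when it is done.

```bash
mkdir -p pics; ls; python3 - <<'E'
from workcell import get_obs, imaging
import cv2, numpy as np
o=get_obs(); print({k:np.round(v,4).tolist() for k,v in o.items()})
for n in ["top","scene"]:
    p,d=imaging.camera(n); np.savez(f"{n}0.npz",p=p,d=d); cv2.imwrite(f"pics/{n}0.png",cv2.cvtColor(p,cv2.COLOR_RGB2BGR))
    c=imaging.calibration(n); print(n,{k:np.round(v,3).tolist() for k,v in c.items()})
E
```

```text
pics
{'clock': 0.0, 'joint_pos': [1.158, 0.2414, 0.0037, 1.3352, 0.0, 1.5708], 'joint_vel': [-0.0015, 0.0011, 0.0001, 0.0008, -0.0006, 0.0014], 'tau': [-0.0005, -37.2318, 25.2408, 0.0168, -0.0001, -0.0], 'eef_pos': [0.2003, 0.4574, 0.2304], 'tool_rot': [0.2049, 0.9788, -0.001, -0.0002], 'ft_force': [-0.4189, -0.5578, -1.0223], 'ft_torque': [-0.0154, 0.0239, -0.0445], 'grasp_force': 0.0, 'grip_width': 0.0851}
top {'mtx': [[482.297, 0.0, 259.56], [0.0, 482.297, 204.668], [0.0, 0.0, 1.0]], 'k1': -0.002, 'R': [[0.056, -0.998, -0.006], [-0.975, -0.053, -0.214], [0.213, 0.018, -0.977]], 't': [0.016, 0.474, 1.24]}
scene {'mtx': [[410.635, 0.0, 258.242], [0.0, 410.635, 190.893], [0.0, 0.0, 1.0]], 'k1': -0.121, 'R': [[0.442, -0.897, -0.018], [-0.569, -0.264, -0.779], [0.694, 0.354, -0.627]], 't': [-0.151, 0.33, 0.812]}
```

View pics/top0.png

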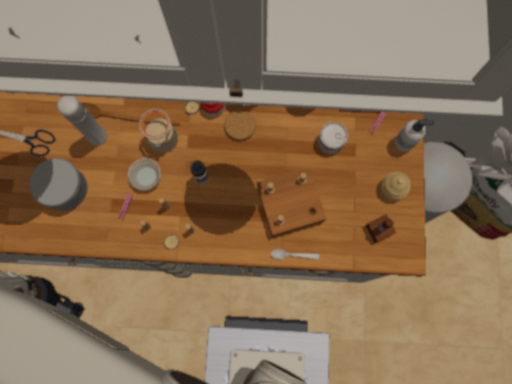

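View pics/scene0.png

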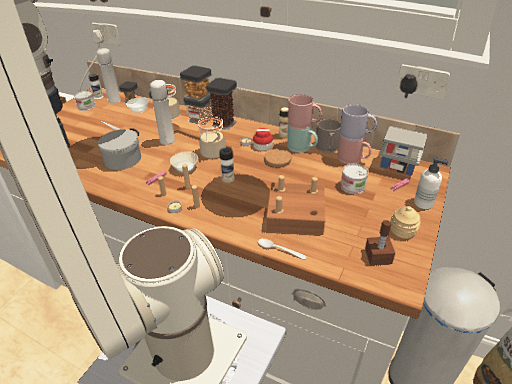

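The top view shows the stand at about (291,205) with its socket near (312,211). The rod and holder are at (381,228), and the spare pegs near (163,206), (144,226) and (187,230). I'll get rough positions and check the wrist camera geometry.

```bash
cat > h.py <<'E'
from workcell import get_obs, imaging
import cv2, numpy as np
from scipy.spatial.transform import Rotation as Rn
def cal(n):
    c=imaging.calibration(n); return {k:(np.array(v,float) if k!="k1" else float(v)) for k,v in c.items()}
def ray(c,u,v):
    d=np.array([(u-c["mtx"][0,2])/c["mtx"][0,0],(v-c["mtx"][1,2])/c["mtx"][1,1]]); s=d.copy()
    for _ in range(8): s=d/(1+c["k1"]*(s@s))
    return -c["R"].T@c["t"], c["R"].T@np.array([*s,1.])
def onz(c,u,v,z):
    o,d=ray(c,u,v); return o+d*(z-o[2])/d[2]
def proj(c,X):
    X=c["R"]@np.asarray(X,float)+c["t"]; s=X[:2]/X[2]; s=s*(1+c["k1"]*(s@s)); return c["mtx"][:2,:2]@s+c["mtx"][:2,2]
def shot(n,name):
    get_obs(); c=cal(n); p,d=imaging.camera(n); np.savez(name+".npz",p=p,d=d,**c)
    cv2.imwrite(f"pics/{name}.png",cv2.cvtColor(p,cv2.COLOR_RGB2BGR)); return c,p,d
def load(name):
    z=np.load(name+".npz"); return {k:z[k] for k in("mtx","k1","R","t")},z["p"],z["d"]
def pose():
    o=get_obs(); return np.array(o["eef_pos"]),Rn.from_quat(o["tool_rot"]),o
def go(xyz,yaw=None):
    """shift in tool axes (and turn about tool z) from the measured pose"""
    p,R,o=pose(); M=R.as_matrix(); y=np.arctan2(M[1,1],M[0,1])
    print("clock %.2f tcp"%o["clock"],p.round(4),"yaw of tool y",y.round(3),"shift",(M.T@(np.array(xyz)-p)).round(4), "rz", None if yaw is None else round(-(yaw-y),3))
E
python3 - <<'E'
from h import *
c=cal("top")
for n,u,v,z in [("pA",270,188,.094),("pB",303,179,.094),("pC",280,219,.094),("socket",312,211,.05),("rodtop",381,221,.115),("holder",381,230,.04),("peg1",162,203,.07),("peg2",143,223,.07),("peg3",188,226,.07),("candle",171,242,.015),("clip",125,206,.01),("dish",144,177,.02),("pot",396,186,.08),("jar",198,165,.1)]:
    print(n,onz(c,u,v,z).round(3))
c=cal("wrist"); p,R,o=pose()
print("wristcam in tool", R.as_matrix().T@((-c["R"].T@c["t"])-p), (c["R"]@R.as_matrix()).round(3), c["mtx"][0])
p,d=np.load("top0.npz")["p"],0
cr=p[160:262,110:420]; cv2.imwrite("pics/topcrop.png",cv2.cvtColor(cv2.resize(cr,None,fx=2.5,fy=2.5,interpolation=cv2.INTER_CUBIC),cv2.COLOR_RGB2BGR))
E
```

```text
pA [0.509 0.017 0.094]
pB [ 0.537 -0.068  0.094]
pC [ 0.428 -0.013  0.094]
socket [ 0.463 -0.099  0.05 ]
rodtop [ 0.433 -0.267  0.115]
holder [ 0.423 -0.285  0.04 ]
peg1 [0.458 0.299 0.07 ]
peg2 [0.402 0.344 0.07 ]
peg3 [0.401 0.225 0.07 ]
candle [0.363 0.277 0.015]
clip [0.457 0.415 0.01 ]
dish [0.54  0.368 0.02 ]
pot [ 0.536 -0.314  0.08 ]
jar [0.559 0.208 0.1  ]
wristcam in tool [ 0.07860725  0.00019972 -0.14206385] [[ 0.001  1.     0.   ]
 [-0.952  0.001 -0.307]
 [-0.307  0.     0.952]] [333.55656041   0.         258.31372368]
```

View pics/topcrop.png

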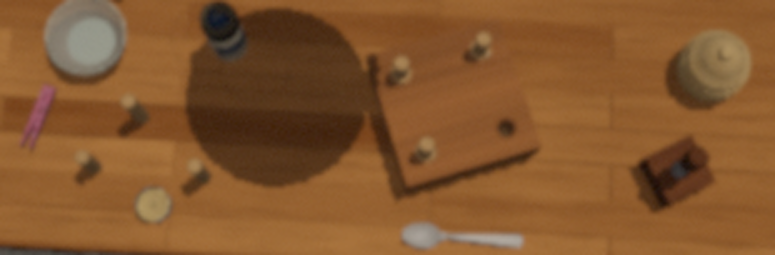

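The crop shows the socket at crop (507,127), fixed pegs at (400,68), (482,46) and (424,150), the rod and holder at (677,172), and the spare pegs at (130,102), (83,160) and (195,168). Next I'll move over the spare pegs for a close look.

```bash
python3 -m jog '{"deltas": [[0,0,0,-0.237,-0.069,0,0.085],[0,0,0,-0.237,-0.069,0,0.085],[0,0,0,-0.237,-0.069,0,0.085],[0,0,0,-0.237,-0.069,0,0.085],[0,0,0,-0.237,-0.069,0,0.085],[0,0,0,-0.237,-0.069,0,0.085]]}'; python3 - <<'E'
from h import *
c,p,d=shot("wrist","w1")
for n,X in dict(peg1=[.458,.299,.07],peg2=[.402,.344,.07],peg3=[.401,.225,.07]).items(): print(n,proj(c,X))
go([.42,-.2,.25])
E
```

```text
clock: 0.85
eef_pos: [0.3896, 0.2995, 0.2308]
tool_rot: [0.205, 0.979, -0.0, -0.001]
ft_force: [0.2, 0.4, -0.0]
grip_width: 0.085
grasp_force: 0.0
peg1 [285.30658231 237.57402685]
peg2 [307.29653174 169.61765219]
peg3 [193.00094597 216.36858651]
clock 0.90 tcp [0.3892 0.3001 0.231 ] yaw of tool y 1.159 shift [-0.2285 -0.4459 -0.0189] rz None
```

View pics/w1.png

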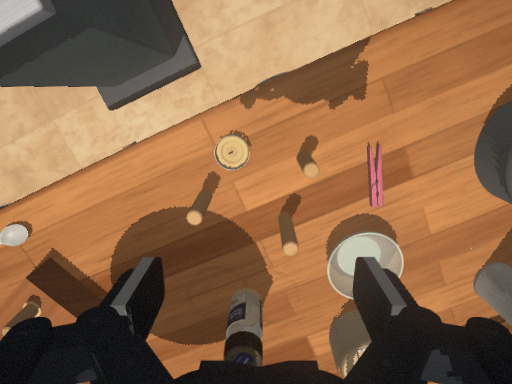

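The wrist view shows peg tops at (194,218), (310,171) and (290,249), the candle at (232,152) and the clip at (375,175). I'll get heights and centres from depth.

```bash
cat >> h.py <<'E'
def cloud(c,d):
    v,u=np.mgrid[:d.shape[0],:d.shape[1]]
    pts=cv2.undistortPoints(np.stack([u.ravel(),v.ravel()],1).astype(float)[:,None],c["mtx"],np.array([float(c["k1"]),0,0,0]))[:,0]
    P=np.c_[pts,np.ones(len(pts))]*d.reshape(-1,1); return ((P-c["t"])@c["R"]).reshape(*d.shape,3)
def top(c,p,d,u,v,r=16,tol=.003):
    W=cloud(c,d); v0,u0=int(v)-r,int(u)-r; S=W[v0:v0+2*r,u0:u0+2*r]; D=d[v0:v0+2*r,u0:u0+2*r]
    z=S[...,2]; zt=np.median(W[int(v)-1:int(v)+2,int(u)-1:int(u)+2,2])
    m=((abs(z-zt)<tol)&(D>0)).astype(np.uint8); n,l,st,ce=cv2.connectedComponentsWithStats(m)
    m=l==l[r,r]; cn,_=cv2.findContours(m.astype(np.uint8),cv2.RETR_EXTERNAL,cv2.CHAIN_APPROX_NONE); (a,b),rad=cv2.minEnclosingCircle(cn[0])
    uu=ce[l[r,r]]+[u0,v0]; Z=z[m].mean(); return dict(px=uu.round(1),n=int(m.sum()),z=Z.round(4),cen=onz(c,*uu,Z).round(4),box=onz(c,a+u0,b+v0,Z).round(4),rad=round(rad,1))
E
python3 - <<'E'
from h import *
c,p,d=load("w1")
for q in [(194,218),(310,171),(290,249)]: print(top(c,p,d,*q))
W=cloud(c,d); print("table z",np.median(W[190:210,320:350,2]))
E
```

```text
{'px': array([194.1, 216.9]), 'n': 206, 'z': np.float64(0.073), 'cen': array([0.4011, 0.2268, 0.073 ]), 'box': array([0.4009, 0.2269, 0.073 ]), 'rad': 8.3}
{'px': array([311. , 169.6]), 'n': 211, 'z': np.float64(0.063), 'cen': array([0.4054, 0.3475, 0.063 ]), 'box': array([0.4052, 0.3476, 0.063 ]), 'rad': 8.4}
{'px': array([290.4, 248.1]), 'n': 196, 'z': np.float64(0.083), 'cen': array([0.4642, 0.3007, 0.083 ]), 'box': array([0.4643, 0.3006, 0.083 ]), 'rad': 8.0}
table z -0.0006567863810368702
```

Medium peg is at (.401,.227), short at (.405,.348), long at (.464,.301). Now over to the stand and rod.

The rows are not in the units I measure in: turns go in shares of 2 rad. I convert before sending: 1.558 rad / 2 = 0.779.

```bash
python3 -m jog '{"deltas": [[0,0,0.779,-0.256,-0.434,-0.02,0.085],[0,0,0.779,-0.256,-0.434,-0.02,0.085],[0,0,0.779,-0.256,-0.434,-0.02,0.085],[0,0,0.779,-0.256,-0.434,-0.02,0.085],[0,0,0.779,-0.256,-0.434,-0.02,0.085],[0,0,0.779,-0.256,-0.434,-0.02,0.085],[0,0,0.779,-0.256,-0.434,-0.02,0.085],[0,0,0.779,-0.256,-0.434,-0.02,0.085],[0,0,0.779,-0.256,-0.434,-0.02,0.085],[0,0,0.779,-0.256,-0.434,-0.02,0.085]]}'; python3 - <<'E'
from h import *
c,p,d=shot("wrist","w2")
for n,X in dict(pA=[.509,.017,.094],pB=[.537,-.068,.094],pC=[.428,-.013,.094],s=[.463,-.099,.05],rod=[.428,-.28,.115]).items(): print(n,proj(c,X).round())
go([.42,-.2,.25])
E
```

```text
clock: 2.15
eef_pos: [0.4507, -0.1997, 0.251]
tool_rot: [0.833, 0.553, -0.0, -0.0]
ft_force: [0.5, 0.3, -0.2]
grip_width: 0.0846
grasp_force: 0.0
pA [ 219. -104.]
pB [294.  -9.]
pC [142. -19.]
s [230.  69.]
rod [269. 268.]
clock 2.20 tcp [ 0.4506 -0.1991  0.2511] yaw of tool y -0.397 shift [-0.0126 -0.0279  0.0011] rz None
```

View pics/w2.png

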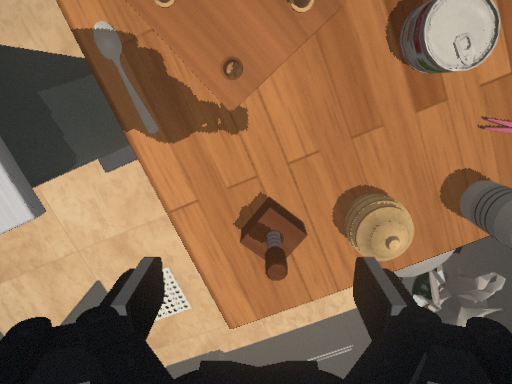

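The wrist view shows the rod's top at about (276,272), its holder at (272,233), the socket at (232,69) and the pot at (380,228).

```bash
python3 - <<'E'
from h import *
c,p,d=load("w2")
r=top(c,p,d,277,273,r=20); print(r)
W=cloud(c,d); Z=W[...,2]
# holder top
m=((abs(Z-.04)<.004)).astype(np.uint8); m[:195]=0;m[262:]=0;m[:,:235]=0;m[:,310:]=0
cn,_=cv2.findContours(m,cv2.RETR_EXTERNAL,cv2.CHAIN_APPROX_NONE); k=max(cn,key=cv2.contourArea)
P=np.array([onz(c,*q[0].astype(float),.04)[:2] for q in k]); print(cv2.minAreaRect((P*1000).astype(np.float32)))
# socket
g=cv2.cvtColor(p,cv2.COLOR_RGB2HSV)[50:90,212:252,2]; mm=(g<85).astype(np.uint8); n,l,st,ce=cv2.connectedComponentsWithStats(mm); 
for i in range(1,n):
    if st[i,4]>30: q=ce[i]+[212,50]; print(st[i],q,onz(c,*q,.05))
print("block z",np.median(Z[50:90,260:300]),"table",np.median(Z[130:150,300:340]))
go([*r["cen"][:2],.2])
E
```

```text
{'px': array([276.6, 270.8]), 'n': 340, 'z': np.float64(0.1142), 'cen': array([ 0.4334, -0.286 ,  0.1142]), 'box': array([ 0.4335, -0.2856,  0.1142]), 'rad': 11.1}
((433.29132080078125, -286.3503723144531), (56.97700500488281, 57.06568908691406), 29.121519088745117)
block z 0.00034770418193795787 table -0.0005815958602181401
clock 2.20 tcp [ 0.4506 -0.1991  0.2511] yaw of tool y -0.397 shift [-0.0868  0.0177  0.0511] rz None
```

```bash
python3 -m jog '{"deltas": [[0,0,0,-0.087,0.0177,0.05,0.05],[0,0,0,-0.087,0.0177,0.1,0.05],[0,0,0,-0.087,0.0177,0.12,0.05],[0,0,0,-0.087,0.0177,0.145,0.05],[0,0,0,-0.087,0.0177,0.173,0.05],[0,0,0,-0.087,0.0177,0.173,0.05]]}'; python3 - <<'E'
from h import *
go([.4334,-.286,.078])
E
```

```text
clock: 2.95
eef_pos: [0.4316, -0.2846, 0.0765]
tool_rot: [0.832, 0.554, -0.001, -0.003]
ft_force: [-0.2, 0.1, 1.0]
grip_width: 0.0499
grasp_force: 0.0
clock 2.95 tcp [ 0.4316 -0.2846  0.0765] yaw of tool y -0.396 shift [-0.0006  0.0022 -0.0016] rz None
```

```bash
python3 -m jog '{"deltas": [[0,0,0,0,0.001,0,0.05],[0,0,0,0,0.001,0,0.05]]}'; python3 - <<'E'
from h import *
go([.4334,-.286,.078])
E
```

```text
clock: 3.2
eef_pos: [0.4351, -0.2882, 0.0799]
tool_rot: [0.833, 0.553, 0.001, 0.001]
ft_force: [-0.2, 0.4, 0.3]
grip_width: 0.0501
grasp_force: 0.0
clock 3.20 tcp [ 0.4351 -0.2882  0.0799] yaw of tool y -0.399 shift [ 0.0013 -0.0024  0.0019] rz None
```

```bash
python3 -m jog '{"deltas": [[0,0,0,0,0,0,0.05],[0,0,0,0,0,0,0.05],[0,0,0,0,0,0,0.05]]}'; python3 -m jog '{"deltas": [[0,0,0,0,0,0,0.05]]}'; python3 - <<'E'
from h import *
go([.4334,-.286,.078])
E
```

```text
clock: 3.58
eef_pos: [0.4337, -0.2881, 0.0785]
tool_rot: [0.834, 0.552, 0.0, 0.0]
ft_force: [0.2, -0.2, -0.0]
grip_width: 0.0498
grasp_force: 0.0
clock: 3.7
eef_pos: [0.4337, -0.288, 0.0783]
tool_rot: [0.834, 0.552, 0.0, 0.0]
ft_force: [0.0, 0.5, -0.3]
grip_width: 0.0498
grasp_force: 0.0
clock 3.70 tcp [ 0.4337 -0.288   0.0783] yaw of tool y -0.4 shift [ 0.0018 -0.0011  0.0003] rz None
```

```bash
python3 -m jog '{"deltas": [[0,0,0,0.0018,-0.001,0,0.05],[0,0,0,0.0018,-0.001,0,0.05],[0,0,0,0.0018,-0.001,0,0.0],[0,0,0,0.0018,-0.001,0,0.0],[0,0,0,0.0018,-0.001,0,0.0],[0,0,0,0.0018,-0.001,0,0.0],[0,0,0,0.0018,-0.001,0,0.0],[0,0,0,0.0018,-0.001,0,0.0]]}'; python3 - <<'E'
from h import *
go([.4334,-.286,.078]); print(get_obs()["ft_force"],get_obs()["ft_torque"])
E
```

```text
clock: 4.7
eef_pos: [0.4335, -0.2859, 0.0785]
tool_rot: [0.834, 0.553, 0.0, 0.0]
ft_force: [-0.3, 0.1, 3.7]
grip_width: 0.0208
grasp_force: 58.7
clock 4.70 tcp [ 0.4335 -0.2859  0.0785] yaw of tool y -0.4 shift [-0.0001 -0.0001  0.0005] rz None
[-0.2726364   0.09030982  3.67481356] [0.14783088 0.23603763 0.00333246]
```

```bash
python3 -m jog '{"deltas": [[0,0,0,0,0,-0.01,0.0],[0,0,0,0,0,-0.025,0.0],[0,0,0,0,0,-0.045,0.0],[0,0,0,0,0,-0.065,0.0],[0,0,0,0,0,-0.08,0.0],[0,0,0,0,0,-0.08,0.0],[0,0,0,0,0,-0.08,0.0]]}'; python3 - <<'E'
from h import *
c,p,d=load("w2"); s=onz(c,232,69,.05); print(s)
p0,R,o=pose(); x=R.as_matrix()[:,0]; go([*(s-.03*x)[:2],.16]); print(x,o["ft_force"],o["ft_torque"],o["grasp_force"],o["grip_width"])
E
```

```text
clock: 5.58
eef_pos: [0.4332, -0.2857, 0.1578]
tool_rot: [0.833, 0.553, -0.0, -0.0]
ft_force: [-0.5, -1.0, -1.0]
grip_width: 0.0201
grasp_force: 58.7
[ 0.46479641 -0.10009572  0.05      ]
clock 5.58 tcp [ 0.4332 -0.2857  0.1578] yaw of tool y -0.4 shift [ 0.1533 -0.0431 -0.0021] rz None
[3.89439432e-01 9.21052062e-01 1.65496516e-04] [-0.51100814 -0.98358932 -1.01762708] [ 0.03058964 -0.01811871 -0.00470334] 58.700841213867534 0.02013161145080033
```

```bash
python3 -m jog '{"deltas": [[0,0,0,0.03,-0.01,0,0.0],[0,0,0,0.07,-0.02,0,0.0],[0,0,0,0.11,-0.03,0,0.0],[0,0,0,0.14,-0.04,0,0.0],[0,0,0,0.153,-0.043,0,0.0],[0,0,0,0.153,-0.043,0.008,0.0],[0,0,0,0.153,-0.043,0.015,0.0],[0,0,0,0.153,-0.043,0.015,0.0],[0,0,0,0.153,-0.043,0.015,0.0],[0,0,0,0.153,-0.043,0.015,0.0]]}'; python3 - <<'E'
from h import *
c,p,d=shot("wrist","w3"); p0,R,o=pose(); z=R.as_matrix()[:,2]; print(p0,"tip px",proj(c,p0+.0735*z),"sock",proj(c,[.4648,-.1001,.05]))
cv2.imwrite("pics/w3c.png",cv2.cvtColor(cv2.resize(p[110:310,160:360],None,fx=3,fy=3,interpolation=cv2.INTER_CUBIC),cv2.COLOR_RGB2BGR))
E
```

```text
clock: 6.82
eef_pos: [0.4536, -0.1287, 0.1435]
tool_rot: [0.834, 0.552, 0.0, 0.0]
ft_force: [-0.5, -0.4, -0.6]
grip_width: 0.0206
grasp_force: 58.8
[ 0.45364221 -0.12859554  0.14352333] tip px [257.94734545 208.38608975] sock [256.76625323 158.67788079]
```

View pics/w3c.png

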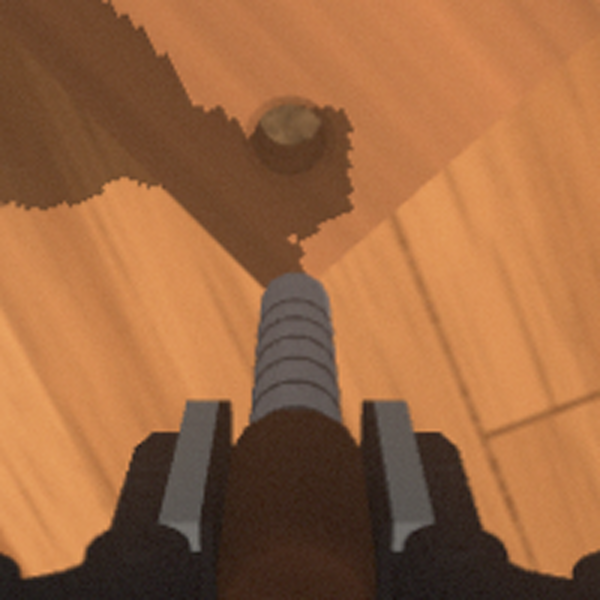

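The crop shows the socket mouth at about crop (289,136), i.e. image (256,155), and the rod tip at crop (297,275), i.e. (259,202). I'll measure both numerically from depth and silhouette.

```bash
cat >> h.py <<'E'
def hole(c,d,s,zt=.05,r=.02):
    W=cloud(c,d); v,u=np.nonzero((W[...,2]<zt-.0015)&(d>0)); o,_=ray(c,0,0)
    D=W[v,u]-o; P=o+D*((zt-o[2])/D[:,2])[:,None]; k=np.hypot(*(P[:,:2]-np.array(s)[:2]).T)<r
    P=P[k]; return P.mean(0),(P.max(0)-P.min(0)),k.sum()
E
python3 - <<'E'
from h import *
c,p,d=load("w3"); W=cloud(c,d)
p0=np.array([.45364,-.12859,.1435]); R=Rn.from_quat([.834,.552,0,0]).as_matrix()
blk=W[150:160,285:300,2]; print("block z",np.median(blk))
print(hole(c,d,[.4648,-.1001],np.median(blk)))
t=p0+.0735*R[:,2]
print("tip pred",proj(c,t),"near rim",proj(c,t+.008*R[:,0]),"at",t)
m=(W[...,2]>.056)&(d>0)
for v in range(194,240,4):
    u=np.nonzero(m[v,200:320])[0]+200
    if len(u):
        # predicted axis column at this row
        L=np.array([proj(c,t-a*R[:,2]) for a in np.linspace(-.03,.07,60)]); print(v,u.min(),u.max(),(u.min()+u.max())/2,"axis",np.interp(v+0,L[:,1],L[:,0]).round(1), "z",W[v,(u.min()+u.max())//2].round(4))
v=np.nonzero(m[:,259])[0]; print("first row",v[v>180].min())
E
```

```text
block z 0.04945580596269584
(array([ 0.46488292, -0.09857824,  0.04945581]), array([3.62767063e-02, 3.51900815e-02, 5.55111512e-17]), np.int64(600))
tip pred [257.88589    208.36970835] near rim [257.90406615 197.31560199] at [ 0.45364 -0.12859  0.07   ]
202 253 264 258.5 axis 257.9 z [ 0.456  -0.1232  0.0736]
206 249 268 258.5 axis 257.9 z [ 0.4561 -0.123   0.0821]
210 247 269 258.0 axis 257.9 z [ 0.4561 -0.1229  0.09  ]
214 247 269 258.0 axis 257.9 z [ 0.4562 -0.1226  0.0977]
218 246 270 258.0 axis 257.9 z [ 0.4562 -0.1228  0.1036]
222 246 270 258.0 axis 257.9 z [ 0.4563 -0.1225  0.1107]
226 245 271 258.0 axis 257.9 z [ 0.4563 -0.1225  0.1164]
230 245 271 258.0 axis 257.9 z [ 0.456  -0.1232  0.12  ]
234 245 272 258.5 axis 257.9 z [ 0.4561 -0.123   0.1259]
238 245 272 258.5 axis 257.8 z [ 0.4559 -0.1234  0.1298]
first row 201
```

```bash
cat >> h.py <<'E'
def hole(c,d,s,zt,r=.016,th=.003):
    W=cloud(c,d); o,_=ray(c,0,0); D=W-o; P=o+D*((zt-o[2])/D[...,2])[...,None]
    m=((W[...,2]<zt-th)&(d>0)&(np.hypot(P[...,0]-s[0],P[...,1]-s[1])<r)).astype(np.uint8)
    n,l,st,ce=cv2.connectedComponentsWithStats(m); i=1+np.argmax(st[1:,4]); q=P[l==i][:,:2]
    (a,b),rad=cv2.minEnclosingCircle((q*1000).astype(np.float32)); return q.mean(0).round(4),np.round([a,b,rad],1),(q.max(0)-q.min(0)).round(4),st[i],W[l==i][:,2].min()
def axis(c,d,R,p0,zlo,zhi,rad=.008):
    """rod/peg axis seen by the camera: near ridge of the shaft, per height"""
    W=cloud(c,d); P=(W-p0)@R; k=(d>0)&(abs(P[...,1])<.0025)&(abs(P[...,0])<.015)&(W[...,2]>zlo)&(W[...,2]<zhi)
    x=P[k][:,0]-rad; f=np.polyfit(W[k][:,2],x,1); return "x off median",np.median(x).round(4),"slope",f[0].round(3),k.sum()
E
python3 - <<'E'
from h import *
c,p,d=load("w3")
p0=np.array([.45364,-.12859,.1435]); R=Rn.from_quat([.834,.552,0,0]).as_matrix()
for th in (.002,.004): print(hole(c,d,[.4648,-.0995],.0495,th=th))
print(axis(c,d,R,p0,.075,.125))
h=hole(c,d,[.4648,-.0995],.0495)[0]; print((R.T@(np.array([*h,.1])-p0)).round(4))
E
```

```text
(array([ 0.4649, -0.0984]), array([465.1, -98.4,  10.1]), array([0.0195, 0.0189]), array([243, 143,  27,  28, 523], dtype=int32), np.float64(0.00755999164494663))
(array([ 0.4652, -0.0982]), array([465.1, -98.3,   8.6]), array([0.0171, 0.0168]), array([245, 145,  24,  23, 439], dtype=int32), np.float64(0.00755999164494663))
('x off median', np.float64(-0.0019), 'slope', np.float64(-0.001), np.int64(261))
[ 0.0324 -0.0013  0.0435]h.py:40: RuntimeWarning: divide by zero encountered in divide
  W=cloud(c,d); o,_=ray(c,0,0); D=W-o; P=o+D*((zt-o[2])/D[...,2])[...,None]
h.py:40: RuntimeWarning: invalid value encountered in multiply
  W=cloud(c,d); o,_=ray(c,0,0); D=W-o; P=o+D*((zt-o[2])/D[...,2])[...,None]
```

```bash
python3 -m jog '{"deltas": [[0,0,0,0.01,-0.0005,0,0.0],[0,0,0,0.022,-0.001,0,0.0],[0,0,0,0.031,-0.0016,0,0.0],[0,0,0,0.0343,-0.0016,0,0.0],[0,0,0,0.0343,-0.0016,0.008,0.0],[0,0,0,0.0343,-0.0016,0.014,0.0],[0,0,0,0.0343,-0.0016,0.014,0.0],[0,0,0,0.0343,-0.0016,0.014,0.0],[0,0,0,0.0343,-0.0016,0.014,0.0]]}'; python3 - <<'E'
from h import *
p0=np.array([.45364,-.12859,.1435]); R=Rn.from_quat([.834,.552,0,0]).as_matrix()
go(p0+R@[.0343,-.0016,.014]); 
c,p,d=shot("wrist","w4"); q,R,o=pose(); R=R.as_matrix(); print(o["ft_force"],o["ft_torque"],axis(c,d,R,q,.062,.115)); print(hole(c,d,[.4650,-.0984],.0495))
E
```

```text
clock: 8.0
eef_pos: [0.4655, -0.0962, 0.1295]
tool_rot: [0.834, 0.552, 0.0, 0.0]
ft_force: [-0.1, -0.4, -0.7]
grip_width: 0.0206
grasp_force: 58.7
clock 8.00 tcp [ 0.4655 -0.0962  0.1295] yaw of tool y -0.4 shift [-0.0001  0.0001  0.    ] rz None
[ 1.05203154  0.12406328 -1.18872   ] [ 0.05997938  0.04822424 -0.03580264] ('x off median', np.float64(-0.0018), 'slope', np.float64(-0.0), np.int64(284))
(array([ 0.4675, -0.0934]), array([466.3, -96.3,   8.6]), array([0.0158, 0.0133]), array([247, 196,  24,  15, 114], dtype=int32), np.float64(0.0078110444934928695))h.py:40: RuntimeWarning: divide by zero encountered in divide
  W=cloud(c,d); o,_=ray(c,0,0); D=W-o; P=o+D*((zt-o[2])/D[...,2])[...,None]
h.py:40: RuntimeWarning: invalid value encountered in multiply
  W=cloud(c,d); o,_=ray(c,0,0); D=W-o; P=o+D*((zt-o[2])/D[...,2])[...,None]
```

```bash
python3 -m jog '{"deltas": [[0,0,0,0,0,0.003,0.0],[0,0,0,0,0,0.006,0.0],[0,0,0,0,0,0.007,0.0],[0,0,0,0,0,0.007,0.0]]}'; python3 -m jog '{"deltas": [[0,0,0,0,0,0.001,0.0],[0,0,0,0,0,0.002,0.0],[0,0,0,0,0,0.002,0.0]]}'; python3 -m jog '{"deltas": [[0,0,0,0,0,0.001,0.0],[0,0,0,0,0,0.002,0.0],[0,0,0,0,0,0.002,0.0]]}';
```

```text
clock: 8.55
eef_pos: [0.4653, -0.0961, 0.1222]
tool_rot: [0.833, 0.553, -0.0, -0.0]
ft_force: [-0.9, 1.0, -0.1]
grip_width: 0.0206
grasp_force: 58.8
clock: 8.93
eef_pos: [0.4655, -0.0962, 0.1203]
tool_rot: [0.834, 0.552, -0.0, 0.0]
ft_force: [-0.3, -0.6, -0.5]
grip_width: 0.0206
grasp_force: 58.7
clock: 9.3
eef_pos: [0.4655, -0.0962, 0.1183]
tool_rot: [0.834, 0.552, -0.0, 0.0]
ft_force: [0.5, -1.4, -0.4]
grip_width: 0.0206
grasp_force: 58.8
```

```bash
python3 -m jog '{"deltas": [[0,0,0,0,0,0.003,0.0],[0,0,0,0,0,0.006,0.0],[0,0,0,0,0,0.009,0.0],[0,0,0,0,0,0.011,0.0],[0,0,0,0,0,0.011,0.0]]}'; for i in 1 2; do :; done; python3 -m jog '{"deltas": [[0,0,0,0,0,0.001,0.0],[0,0,0,0,0,0.002,0.0],[0,0,0,0,0,0.003,0.0],[0,0,0,0,0,0.003,0.0]]}'; python3 -c "
from h import *
_,_,o=pose();print(o['ft_force'],o['ft_torque'])"
```

```text
clock: 9.93
eef_pos: [0.4653, -0.0961, 0.107]
tool_rot: [0.834, 0.552, -0.0, 0.0]
ft_force: [-0.0, -2.4, -2.3]
grip_width: 0.0208
grasp_force: 58.6
clock: 10.42
eef_pos: [0.4654, -0.0961, 0.1043]
tool_rot: [0.834, 0.553, -0.0, 0.0]
ft_force: [0.4, -1.8, 0.1]
grip_width: 0.0204
grasp_force: 59.0
[ 0.39175025 -1.82526045  0.09759086] [-0.743372   -0.07233305 -0.00682928]
```

```bash
python3 -m jog '{"deltas": [[0,0,0,-0.0005,0,0,0.0],[0,0,0,-0.0005,0,0,0.0]]}';python3 -m jog '{"deltas": [[0,0,0,0,0,0.001,0.0],[0,0,0,0,0,0.0015,0.0],[0,0,0,0,0,0.0015,0.0]]}'; python3 -c "
from h import *
_,_,o=pose();print(o['ft_force'],o['ft_torque'])"
```

```text
clock: 10.68
eef_pos: [0.4653, -0.0963, 0.1043]
tool_rot: [0.833, 0.553, 0.0, -0.0]
ft_force: [1.6, -2.4, -1.0]
grip_width: 0.0209
grasp_force: 58.9
clock: 11.05
eef_pos: [0.4652, -0.0964, 0.1028]
tool_rot: [0.833, 0.553, 0.0, -0.0]
ft_force: [-0.5, -1.6, -0.3]
grip_width: 0.0204
grasp_force: 58.9
[-0.50430274 -1.56781174 -0.30429755] [-0.48466455 -0.22277     0.00459929]
```

```bash
python3 -m jog '{"deltas": [[0,0,0,-0.0005,0,0,0.0],[0,0,0,-0.0005,0,0.001,0.0],[0,0,0,-0.0005,0,0.0015,0.0],[0,0,0,-0.0005,0,0.0015,0.0]]}'; python3 -c "
from h import *
_,_,o=pose();print(o['ft_force'],o['ft_torque'])"
```

```text
clock: 11.55
eef_pos: [0.4648, -0.0968, 0.1011]
tool_rot: [0.833, 0.553, -0.0, -0.0]
ft_force: [0.3, -0.7, -0.6]
grip_width: 0.0202
grasp_force: 58.9
[ 0.30175159 -0.65729293 -0.59018548] [-0.13883035 -0.20005004 -0.01861689]
```

Free of the wall and past 20 mm (tip about 27.6 mm above the worktop). Continuing down.

```bash
python3 -m jog '{"deltas": [[0,0,0,-0.0002,0,0.002,0.0],[0,0,0,-0.0002,0,0.004,0.0],[0,0,0,-0.0002,0,0.005,0.0],[0,0,0,-0.0002,0,0.005,0.0]]}'; python3 -m jog '{"deltas": [[0,0,0,0,0,0.001,0.0],[0,0,0,0,0,0.0015,0.0],[0,0,0,0,0,0.0015,0.0]]}'; python3 -m jog '{"deltas": [[0,0,0,0,0,0.001,0.0],[0,0,0,0,0,0.0015,0.0],[0,0,0,0,0,0.0015,0.0]]}'; python3 -c "
from h import *
_,_,o=pose();print(o['ft_force'],o['ft_torque'])"
```

```text
clock: 12.05
eef_pos: [0.4647, -0.097, 0.0961]
tool_rot: [0.833, 0.553, -0.0, -0.0]
ft_force: [0.0, 0.3, -1.8]
grip_width: 0.0205
grasp_force: 58.8
clock: 12.42
eef_pos: [0.4648, -0.0971, 0.0947]
tool_rot: [0.833, 0.553, -0.0, -0.0]
ft_force: [-0.5, 0.3, -1.5]
grip_width: 0.0202
grasp_force: 58.8
clock: 12.8
eef_pos: [0.4648, -0.0971, 0.0933]
tool_rot: [0.833, 0.553, -0.0, -0.0]
ft_force: [-0.1, 0.4, -1.3]
grip_width: 0.0204
grasp_force: 58.8
[-0.11871524  0.3684097  -1.31734635] [-0.0180323  -0.00066124 -0.01260168]
```

```bash
python3 -m jog '{"deltas": [[0,0,0,0,0,0.0007,0.0],[0,0,0,0,0,0.0007,0.0]]}'; python3 -m jog '{"deltas": [[0,0,0,0,0,0.0007,0.0],[0,0,0,0,0,0.0007,0.0]]}'; python3 -m jog '{"deltas": [[0,0,0,0,0,0.0007,0.0],[0,0,0,0,0,0.0007,0.0]]}'
```

```text
clock: 13.05
eef_pos: [0.4649, -0.0971, 0.0926]
tool_rot: [0.834, 0.553, -0.0, -0.0]
ft_force: [-0.5, -0.4, -0.2]
grip_width: 0.0204
grasp_force: 58.8
clock: 13.3
eef_pos: [0.4648, -0.0971, 0.0918]
tool_rot: [0.833, 0.553, -0.0, -0.0]
ft_force: [0.3, 0.8, -0.8]
grip_width: 0.0206
grasp_force: 58.8
clock: 13.55
eef_pos: [0.4648, -0.0971, 0.0911]
tool_rot: [0.833, 0.553, -0.0, -0.0]
ft_force: [0.1, -0.6, -0.4]
grip_width: 0.0205
grasp_force: 58.8
```

Tip at about 17.6 mm with no contact, so it must be the 40 mm socket. I'll go on and feel the bottom.

```bash
python3 -m jog '{"deltas": [[0,0,0,0,0,0.002,0.0],[0,0,0,0,0,0.004,0.0],[0,0,0,0,0,0.005,0.0],[0,0,0,0,0,0.005,0.0]]}'; python3 -m jog '{"deltas": [[0,0,0,0,0,0.001,0.0],[0,0,0,0,0,0.0015,0.0],[0,0,0,0,0,0.0015,0.0]]}'; python3 -m jog '{"deltas": [[0,0,0,0,0,0.0007,0.0],[0,0,0,0,0,0.0007,0.0]]}'; python3 -c "
from h import *
_,_,o=pose();print(o['eef_pos'],o['ft_force'],o['ft_torque'])"
```

```text
clock: 14.05
eef_pos: [0.4648, -0.0971, 0.0861]
tool_rot: [0.834, 0.553, -0.0, -0.0]
ft_force: [-0.2, 0.6, -1.5]
grip_width: 0.0204
grasp_force: 58.8
clock: 14.42
eef_pos: [0.4649, -0.0971, 0.0847]
tool_rot: [0.833, 0.553, -0.0, -0.0]
ft_force: [-0.4, 0.1, -0.8]
grip_width: 0.0206
grasp_force: 58.8
clock: 14.68
eef_pos: [0.4649, -0.0971, 0.084]
tool_rot: [0.833, 0.553, -0.0, -0.0]
ft_force: [0.5, 0.0, -1.8]
grip_width: 0.0205
grasp_force: 58.8
[ 0.46488021 -0.09709722  0.08396592] [ 0.52388409  0.00445791 -1.7595567 ] [ 0.03211047 -0.01533232  0.02842261]
```

Tip estimate 10.5 mm; next come small steps.

```bash
for i in 1; do python3 -m jog '{"deltas": [[0,0,0,0,0,0.0007,0.0],[0,0,0,0,0,0.0007,0.0]]}'; done; python3 -m jog '{"deltas": [[0,0,0,0,0,0.0005,0.0],[0,0,0,0,0,0.0005,0.0],[0,0,0,0,0,0.0005,0.0]]}'; python3 -c "
from h import *
F=[]
for i in range(1): _,_,o=pose();print(o['eef_pos'],o['ft_force'],o['ft_torque'])"
```

```text
clock: 14.92
eef_pos: [0.465, -0.0972, 0.0833]
tool_rot: [0.834, 0.553, 0.0, 0.0]
ft_force: [0.0, 0.2, -0.2]
grip_width: 0.0203
grasp_force: 58.8
clock: 15.3
eef_pos: [0.465, -0.0971, 0.083]
tool_rot: [0.833, 0.553, 0.0, 0.0]
ft_force: [0.3, 0.0, 0.7]
grip_width: 0.0203
grasp_force: 59.0
[ 0.46500529 -0.09713665  0.08295184] [0.28058048 0.02195147 0.70025033] [0.00250899 0.07458693 0.02835478]
```

```bash
python3 -m jog '{"deltas": [[0,0,0,0,0,0.0005,0.0],[0,0,0,0,0,0.0005,0.0]]}'; python3 -m jog '{"deltas": [[0,0,0,0,0,0,0.0],[0,0,0,0,0,0,0.0],[0,0,0,0,0,0,0.0]]}'
```

```text
clock: 15.55
eef_pos: [0.465, -0.0971, 0.0825]
tool_rot: [0.833, 0.553, 0.0, 0.0]
ft_force: [0.2, 1.2, 2.0]
grip_width: 0.0204
grasp_force: 59.2
clock: 15.92
eef_pos: [0.465, -0.0971, 0.0824]
tool_rot: [0.834, 0.553, 0.0, 0.0]
ft_force: [0.1, 1.0, 1.4]
grip_width: 0.0201
grasp_force: 59.2
```

Bottom felt at tip z ≈ 10 mm, so the socket is 40 mm deep and the long peg matches. Returning the rod to its holder.

```bash
python3 -m jog '{"deltas": [[0,0,0,0,0,-0.008,0.0],[0,0,0,0,0,-0.02,0.0],[0,0,0,0,0,-0.035,0.0],[0,0,0,0,0,-0.05,0.0],[0,0,0,0,0,-0.065,0.0],[0,0,0,0,0,-0.08,0.0],[0,0,0,0,0,-0.08,0.0]]}'; python3 -m jog '{"deltas": [[0,0,0,-0.03,0.008,0,0.0],[0,0,0,-0.07,0.017,0,0.0],[0,0,0,-0.11,0.027,0,0.0],[0,0,0,-0.15,0.036,0,0.0],[0,0,0,-0.175,0.042,0,0.0],[0,0,0,-0.186,0.0444,0,0.0],[0,0,0,-0.186,0.0444,0,0.0],[0,0,0,-0.186,0.0444,0,0.0],[0,0,0,-0.186,0.0444,0,0.0]]}'; python3 -c "
from h import *
go([.4335,-.2859,.115])"
```

```text
clock: 16.8
eef_pos: [0.4657, -0.0973, 0.1639]
tool_rot: [0.833, 0.553, 0.001, 0.001]
ft_force: [0.3, -0.2, -2.2]
grip_width: 0.0202
grasp_force: 59.0
clock: 17.92
eef_pos: [0.4336, -0.2847, 0.1623]
tool_rot: [0.833, 0.553, 0.0, -0.0]
ft_force: [-0.5, 0.6, -1.9]
grip_width: 0.0203
grasp_force: 58.9
clock 17.93 tcp [ 0.4336 -0.2847  0.1623] yaw of tool y -0.398 shift [-0.0011  0.0004  0.0473] rz None
```

```bash
python3 -m jog '{"deltas": [[0,0,0,-0.0011,0.0004,0.012,0.0],[0,0,0,-0.0011,0.0004,0.024,0.0],[0,0,0,-0.0011,0.0004,0.036,0.0],[0,0,0,-0.0011,0.0004,0.042,0.0],[0,0,0,-0.0011,0.0004,0.046,0.0],[0,0,0,-0.0011,0.0004,0.046,0.0],[0,0,0,-0.0011,0.0004,0.05,0.0],[0,0,0,-0.0011,0.0004,0.053,0.0],[0,0,0,-0.0011,0.0004,0.053,0.0]]}'; python3 -c "
from h import *
go([.4335,-.2859,.08]);print(get_obs()['ft_torque'])"
```

```text
clock: 19.05
eef_pos: [0.4331, -0.2868, 0.1091]
tool_rot: [0.833, 0.553, -0.0, -0.0]
ft_force: [0.6, 0.1, -0.5]
grip_width: 0.0203
grasp_force: 58.9
clock 19.05 tcp [ 0.4331 -0.2868  0.1091] yaw of tool y -0.4 shift [0.001  0.     0.0291] rz None
[ 0.00548149 -0.04719762 -0.02562054]
```

Inside the holder, no contact. Now lower it nearly to the floor.

```bash
python3 -m jog '{"deltas": [[0,0,0,0.0007,0,0.006,0.0],[0,0,0,0.0007,0,0.013,0.0],[0,0,0,0.0007,0,0.02,0.0],[0,0,0,0.0007,0,0.026,0.0],[0,0,0,0.0007,0,0.028,0.0],[0,0,0,0.0007,0,0.028,0.0]]}';  python3 -m jog '{"deltas": [[0,0,0,0,0,0.001,0.0],[0,0,0,0,0,0.0015,0.0],[0,0,0,0,0,0.002,0.0],[0,0,0,0,0,0.002,0.0]]}'; python3 -c "
from h import *
go([.4335,-.2859,.08]);print(get_obs()['ft_torque'])"
```

```text
clock: 19.8
eef_pos: [0.4335, -0.2862, 0.0812]
tool_rot: [0.833, 0.553, -0.0, -0.0]
ft_force: [0.3, -0.4, -1.0]
grip_width: 0.0201
grasp_force: 58.9
clock: 20.3
eef_pos: [0.4336, -0.2863, 0.0794]
tool_rot: [0.833, 0.553, 0.0, 0.0]
ft_force: [0.4, -0.7, -0.8]
grip_width: 0.0207
grasp_force: 58.9
clock 20.30 tcp [ 0.4336 -0.2863  0.0794] yaw of tool y -0.4 shift [ 0.0003 -0.0002 -0.0006] rz None
[ 0.00847364 -0.03002557  0.00592258]
```

```bash
python3 -m jog '{"deltas": [[0,0,0,0,0,0.0009,0.0],[0,0,0,0,0,0.0009,0.0],[0,0,0,0,0,0.0009,0.045],[0,0,0,0,0,0.0009,0.045],[0,0,0,0,0,0.0009,0.045],[0,0,0,0,0,0.0009,0.045]]}';  python3 -m jog '{"deltas": [[0,0,0,0,0,-0.02,0.045],[0,0,0,0,0,-0.05,0.045],[0,0,0,0,0,-0.09,0.045],[0,0,0,0,0,-0.14,0.05],[0,0,0,0,0,-0.17,0.05],[0,0,0,0,0,-0.17,0.05],[0,0,0,0,0,-0.17,0.05]]}'; python3 - <<'E'
from h import *
p0,R,o=pose(); M=R.as_matrix(); print(o["ft_force"])
go([.4642-.0,.3007,.25],0.57)
c,p,d=shot("wrist","w5"); q=proj(c,[.4334,-.286,.1145]); print(q,top(c,p,d,*q,r=20))
c,p,d=load("w1"); q,R=np.array([.3892,.3001,.231]),None
E
```

```text
clock: 21.05
eef_pos: [0.4336, -0.2863, 0.0784]
tool_rot: [0.833, 0.553, -0.0, 0.0]
ft_force: [-0.8, 0.0, -0.6]
grip_width: 0.0451
grasp_force: 0.0
clock: 21.92
eef_pos: [0.4331, -0.286, 0.2474]
tool_rot: [0.833, 0.553, -0.0, -0.001]
ft_force: [-1.1, -0.5, -0.5]
grip_width: 0.0498
grasp_force: 0.0
[-1.05774174 -0.54874441 -0.50682802]
clock 21.93 tcp [ 0.4331 -0.286   0.2474] yaw of tool y -0.4 shift [ 0.5525 -0.1998 -0.0021] rz -0.97
[258.53912862 184.61670532] {'px': array([258.9, 185.3]), 'n': 449, 'z': np.float64(0.114), 'cen': array([ 0.4334, -0.2869,  0.114 ]), 'box': array([ 0.4334, -0.287 ,  0.114 ]), 'rad': 12.3}
```

Rod is standing back in its holder at the same spot. Now to the long peg.

The rows are not in the units I measure in: turns go in shares of 2 rad. I convert before sending: -0.8 rad / 2 = -0.4.

```bash
python3 -m jog '{"deltas": [[0,0,-0.4,0.5525,-0.1998,0.03,0.05],[0,0,-0.4,0.5525,-0.1998,0.03,0.05],[0,0,-0.4,0.5525,-0.1998,0.03,0.05],[0,0,-0.4,0.5525,-0.1998,0.03,0.05],[0,0,-0.4,0.5525,-0.1998,0.03,0.05],[0,0,-0.4,0.5525,-0.1998,0.03,0.05],[0,0,-0.4,0.5525,-0.1998,0.03,0.05],[0,0,-0.4,0.5525,-0.1998,0.03,0.05],[0,0,-0.4,0.5525,-0.1998,0.03,0.05],[0,0,-0.4,0.5525,-0.1998,0.03,0.05]]}'; python3 -m jog '{"deltas": [[0,0,0,0,0,0,0.05],[0,0,0,0,0,0,0.05],[0,0,0,0,0,0,0.05],[0,0,0,0,0,0,0.05]]}'; python3 - <<'E'
from h import *
c,p,d=shot("wrist","w6"); q=proj(c,[.4642,.3007,.083]); r=top(c,p,d,*q,r=20); print(q,r); go([*r["cen"][:2],.053])
E
```

```text
clock: 23.22
eef_pos: [0.4633, 0.3032, 0.2158]
tool_rot: [0.551, 0.835, -0.002, -0.001]
ft_force: [0.1, -0.4, -0.6]
grip_width: 0.0501
grasp_force: 0.0
clock: 23.72
eef_pos: [0.4649, 0.2994, 0.2187]
tool_rot: [0.553, 0.833, 0.0, 0.0]
ft_force: [-0.6, 0.8, -0.3]
grip_width: 0.0497
grasp_force: 0.0
[257.7727754  181.95481594] {'px': array([258.6, 182.5]), 'n': 250, 'z': np.float64(0.0831), 'cen': array([0.465 , 0.3005, 0.0831]), 'box': array([0.465 , 0.3008, 0.0831]), 'rad': 9.0}
clock 23.77 tcp [0.4649 0.2996 0.2187] yaw of tool y 0.399 shift [0.0008 0.0003 0.1657] rz None
```

```bash
python3 -m jog '{"deltas": [[0,0,0,0.0006,0.0003,0.04,0.05],[0,0,0,0.0006,0.0003,0.08,0.05],[0,0,0,0.0006,0.0003,0.11,0.05],[0,0,0,0.0006,0.0003,0.135,0.05],[0,0,0,0.0006,0.0003,0.155,0.05],[0,0,0,0.0006,0.0003,0.1655,0.05],[0,0,0,0.0006,0.0003,0.1655,0.05],[0,0,0,0.0006,0.0003,0.1655,0.05],[0,0,0,0.0006,0.0003,0.1655,0.05]]}'; python3 - <<'E'
from h import *
go([.4648,.3005,.053])
E
```

```text
clock: 24.9
eef_pos: [0.4654, 0.3015, 0.0539]
tool_rot: [0.553, 0.833, 0.001, 0.0]
ft_force: [0.4, -0.2, -0.5]
grip_width: 0.0503
grasp_force: 0.0
clock 24.90 tcp [0.4654 0.3015 0.0539] yaw of tool y 0.4 shift [-0.0007 -0.001   0.0009] rz None
```

```bash
python3 -m jog '{"deltas": [[0,0,0,0,-0.0005,0,0.05],[0,0,0,0,-0.0005,0,0.05],[0,0,0,0,-0.0005,0,0.05],[0,0,0,0,-0.0005,0,0.0],[0,0,0,0,-0.0005,0,0.0],[0,0,0,0,-0.0005,0,0.0],[0,0,0,0,-0.0005,0,0.0],[0,0,0,0,-0.0005,0,0.0],[0,0,0,0,-0.0005,0,0.0]]}'; python3 - <<'E'
from h import *
go([.4648,.3005,.053])
E
python3 -m jog '{"deltas": [[0,0,0,0,0,-0.005,0.0],[0,0,0,0,0,-0.02,0.0],[0,0,0,0,0,-0.05,0.0],[0,0,0,0,0,-0.08,0.0],[0,0,0,0,0,-0.11,0.0],[0,0,0,0,0,-0.13,0.0],[0,0,0,0,0,-0.13,0.0],[0,0,0,0,0,-0.13,0.0],[0,0,0,0,0,-0.13,0.0]]}'; python3 - <<'E'
from h import *
go([.4650,-.0971,.18],-.4)
c,p,d=shot("wrist","w7"); q,R,o=pose(); R=R.as_matrix(); print(axis(c,d,R,q,q[2]-.05,q[2]-.008)); print(axis(c,d,R,q,q[2]-.05,q[2]-.025))
E
```

```text
clock: 26.02
eef_pos: [0.4644, 0.301, 0.053]
tool_rot: [0.553, 0.833, 0.0, 0.0]
ft_force: [0.0, 0.2, 2.1]
grip_width: 0.0144
grasp_force: 58.6
clock 26.02 tcp [0.4644 0.301  0.053 ] yaw of tool y 0.4 shift [-0.0006  0.0001  0.    ] rz None
clock: 27.15
eef_pos: [0.4636, 0.3005, 0.1817]
tool_rot: [0.553, 0.833, -0.001, -0.0]
ft_force: [0.2, 0.2, -0.5]
grip_width: 0.0145
grasp_force: 58.5
clock 27.15 tcp [0.4636 0.3005 0.1817] yaw of tool y 0.4 shift [-0.3667 -0.1535  0.0022] rz 0.8
('x off median', np.float64(-0.0014), 'slope', np.float64(0.002), np.int64(270))
('x off median', np.float64(-0.0014), 'slope', np.float64(-0.001), np.int64(144))
```

To row units: 0.8 rad / 2 = 0.4.

```bash
python3 -m jog '{"deltas": [[0,0,0.05,-0.03,-0.013,0,0],[0,0,0.1,-0.08,-0.033,0,0],[0,0,0.15,-0.13,-0.054,0,0],[0,0,0.21,-0.18,-0.075,0,0],[0,0,0.27,-0.23,-0.096,0,0],[0,0,0.325,-0.28,-0.117,0,0],[0,0,0.37,-0.32,-0.134,0,0],[0,0,0.39,-0.35,-0.147,0,0],[0,0,0.4,-0.363,-0.152,0,0],[0,0,0.4,-0.367,-0.154,0,0]]}'; python3 -m jog '{"deltas": [[0,0,0,0,0,0,0],[0,0,0,0,0,0,0],[0,0,0,0,0,0,0],[0,0,0,0,0,0,0]]}'; python3 - <<'E'
from h import *
go([.4648,-.0975,.113],-.4)
E
```

```text
clock: 28.45
eef_pos: [0.4651, -0.0974, 0.1825]
tool_rot: [0.834, 0.552, -0.0, -0.0]
ft_force: [0.1, -0.2, -0.4]
grip_width: 0.0145
grasp_force: 58.5
clock: 28.95
eef_pos: [0.4654, -0.0966, 0.183]
tool_rot: [0.833, 0.553, 0.0, 0.0]
ft_force: [-0.2, -0.4, -0.5]
grip_width: 0.0142
grasp_force: 58.5
clock 28.95 tcp [ 0.4654 -0.0966  0.183 ] yaw of tool y -0.399 shift [-0.0011 -0.0002  0.07  ] rz 0.001
```

```bash
python3 -m jog '{"deltas": [[0,0,0,-0.001,-0.0002,0.012,0],[0,0,0,-0.001,-0.0002,0.027,0],[0,0,0,-0.001,-0.0002,0.042,0],[0,0,0,-0.001,-0.0002,0.056,0],[0,0,0,-0.001,-0.0002,0.066,0],[0,0,0,-0.001,-0.0002,0.07,0],[0,0,0,-0.001,-0.0002,0.07,0],[0,0,0,-0.001,-0.0002,0.07,0],[0,0,0,-0.001,-0.0002,0.07,0]]}'; python3 - <<'E' 2>/dev/null
from h import *
go([.4648,-.0975,.103],-.4)
c,p,d=shot("wrist","w8"); q,R,o=pose(); R=R.as_matrix(); print(o["ft_force"],o["ft_torque"],axis(c,d,R,q,.063,.095)); print(hole(c,d,[.4650,-.0984],.0495))
cv2.imwrite("pics/w8c.png",cv2.cvtColor(cv2.resize(p[130:280,180:340],None,fx=4,fy=4,interpolation=cv2.INTER_CUBIC),cv2.COLOR_RGB2BGR))
E
```

```text
clock: 30.08
eef_pos: [0.4652, -0.098, 0.1134]
tool_rot: [0.834, 0.553, 0.0, 0.0]
ft_force: [0.3, -0.1, -0.3]
grip_width: 0.0145
grasp_force: 58.5
clock 30.07 tcp [ 0.4652 -0.098   0.1134] yaw of tool y -0.4 shift [ 0.0003 -0.0006  0.0104] rz -0.0
[ 0.4307725   0.64146463 -0.93245476] [ 0.05911496 -0.01022455 -0.0150891 ] ('x off median', np.float64(-0.0012), 'slope', np.float64(0.003), np.int64(189))
(array([ 0.4665, -0.0944]), array([465.4, -97.9,   8.8]), array([0.0171, 0.0136]), array([245, 201,  27,  18, 234], dtype=int32), np.float64(0.007106682386040259))
```

View pics/w8c.png

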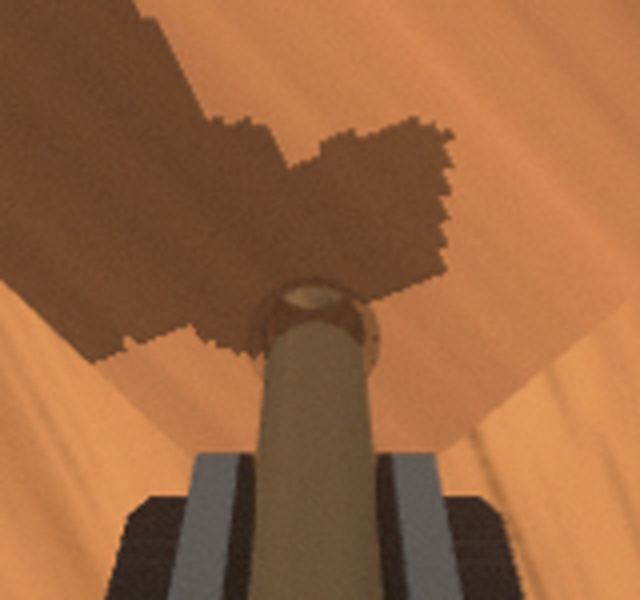

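The crop shows the peg's foot (centre about crop 316) centred over the socket mouth (about 250–380), so it goes in gently.

```bash
python3 -m jog '{"deltas": [[0,0,0,0.0002,-0.0004,0.004,0],[0,0,0,0.0002,-0.0004,0.008,0],[0,0,0,0.0002,-0.0004,0.01,0],[0,0,0,0.0002,-0.0004,0.01,0]]}'; python3 -m jog '{"deltas": [[0,0,0,0,0,0.0015,0.0],[0,0,0,0,0,0.003,0.0],[0,0,0,0,0,0.0035,0.0],[0,0,0,0,0,0.0035,0.0]]}'; python3 -m jog '{"deltas": [[0,0,0,0,0,0.0015,0.0],[0,0,0,0,0,0.003,0.0],[0,0,0,0,0,0.003,0.0]]}'; python3 -c "
from h import *
_,_,o=pose();print(o['eef_pos'],o['ft_force'],o['ft_torque'])"
```

```text
clock: 30.62
eef_pos: [0.4643, -0.0975, 0.1026]
tool_rot: [0.833, 0.553, -0.0, -0.0]
ft_force: [0.5, 0.4, -0.3]
grip_width: 0.0142
grasp_force: 58.5
clock: 31.12
eef_pos: [0.4645, -0.0976, 0.0994]
tool_rot: [0.833, 0.553, -0.0, -0.0]
ft_force: [-1.1, 0.5, 0.6]
grip_width: 0.0139
grasp_force: 58.5
clock: 31.5
eef_pos: [0.4643, -0.0976, 0.0962]
tool_rot: [0.833, 0.553, -0.0, -0.0]
ft_force: [-0.2, -0.1, -1.1]
grip_width: 0.0144
grasp_force: 58.5
[ 0.46432057 -0.09755499  0.09623322] [-0.16266897 -0.11294655 -1.12963106] [-0.00955743  0.02507047 -0.01242179]
```

```bash
python3 -m jog '{"deltas": [[0,0,0,0,0,0.002,0.0],[0,0,0,0,0,0.004,0.0],[0,0,0,0,0,0.006,0.0],[0,0,0,0,0,0.008,0.0],[0,0,0,0,0,0.01,0.0],[0,0,0,0,0,0.01,0.0]]}'; python3 -c "
from h import *
_,_,o=pose();print(o['eef_pos'],o['ft_force'],o['ft_torque'])"
```

```text
clock: 32.25
eef_pos: [0.4643, -0.0975, 0.0862]
tool_rot: [0.833, 0.553, -0.0, -0.0]
ft_force: [0.8, -0.5, 0.4]
grip_width: 0.0147
grasp_force: 58.5
[ 0.4643217  -0.09752844  0.0861985 ] [ 0.79620973 -0.5031929   0.43837113] [-0.01286564  0.04032593  0.01688064]
```

```bash
python3 -m jog '{"deltas": [[0,0,0,0,0,0.002,0.0],[0,0,0,0,0,0.004,0.0],[0,0,0,0,0,0.006,0.0],[0,0,0,0,0,0.008,0.0],[0,0,0,0,0,0.01,0.0],[0,0,0,0,0,0.01,0.0]]}'; python3 -c "
from h import *
_,_,o=pose();print(o['eef_pos'],o['ft_force'],o['ft_torque'])"
```

```text
clock: 33.0
eef_pos: [0.4643, -0.0976, 0.0762]
tool_rot: [0.833, 0.553, -0.0, -0.0]
ft_force: [0.5, -0.3, -0.4]
grip_width: 0.0143
grasp_force: 58.5
[ 0.46433437 -0.09755081  0.07620042] [ 0.52436082 -0.29047757 -0.44235872] [ 0.0094004   0.02546087 -0.01465168]
```

```bash
python3 -m jog '{"deltas": [[0,0,0,0,0,0.002,0.0],[0,0,0,0,0,0.004,0.0],[0,0,0,0,0,0.006,0.0],[0,0,0,0,0,0.008,0.0],[0,0,0,0,0,0.01,0.0],[0,0,0,0,0,0.01,0.0]]}'; python3 -c "
from h import *
_,_,o=pose();print(o['eef_pos'],o['ft_force'],o['ft_torque'])"
```

```text
clock: 33.75
eef_pos: [0.4643, -0.0976, 0.0662]
tool_rot: [0.833, 0.553, -0.0, -0.0]
ft_force: [-0.5, -0.1, -0.5]
grip_width: 0.0144
grasp_force: 58.5
[ 0.46433184 -0.09755754  0.06621118] [-0.51832432 -0.0968679  -0.5155667 ] [-0.0216895   0.02322954  0.02199932]
```

```bash
python3 -m jog '{"deltas": [[0,0,0,0,0,0.001,0.0],[0,0,0,0,0,0.002,0.0],[0,0,0,0,0,0.002,0.0]]}'; python3 -m jog '{"deltas": [[0,0,0,0,0,0.0007,0.0],[0,0,0,0,0,0.0007,0.0]]}'; python3 -m jog '{"deltas": [[0,0,0,0,0,0.0005,0.0],[0,0,0,0,0,0.0005,0.0]]}'; python3 -c "
from h import *
_,_,o=pose();print(o['eef_pos'],o['ft_force'],o['ft_torque'])"
```

```text
clock: 34.12
eef_pos: [0.4644, -0.0976, 0.0643]
tool_rot: [0.834, 0.553, -0.0, -0.0]
ft_force: [-0.3, -0.7, -0.8]
grip_width: 0.0143
grasp_force: 58.5
clock: 34.38
eef_pos: [0.4645, -0.0976, 0.0637]
tool_rot: [0.833, 0.553, -0.0, -0.0]
ft_force: [0.0, -0.4, -0.7]
grip_width: 0.0142
grasp_force: 58.5
clock: 34.62
eef_pos: [0.4645, -0.0976, 0.0632]
tool_rot: [0.833, 0.553, -0.0, -0.0]
ft_force: [-1.1, -0.3, -0.1]
grip_width: 0.0142
grasp_force: 58.5
[ 0.46446269 -0.09757529  0.06316363] [-1.06430495 -0.25588077 -0.14456118] [-0.0738989   0.05526648  0.02048991]
```

```bash
python3 -m jog '{"deltas": [[0,0,0,0,0,0.0005,0.0],[0,0,0,0,0,0.0005,0.0]]}'; python3 -m jog '{"deltas": [[0,0,0,0,0,0.0005,0.0],[0,0,0,0,0,0.0005,0.0]]}';  python3 -c "
from h import *
_,_,o=pose();print(o['eef_pos'],o['ft_force'],o['ft_torque'])"
```

```text
clock: 34.88
eef_pos: [0.4645, -0.0976, 0.0628]
tool_rot: [0.833, 0.553, 0.0, 0.0]
ft_force: [0.4, 0.2, -0.3]
grip_width: 0.0145
grasp_force: 58.5
clock: 35.12
eef_pos: [0.4646, -0.0976, 0.0624]
tool_rot: [0.833, 0.553, 0.0, 0.0]
ft_force: [-0.9, 0.6, 1.1]
grip_width: 0.0141
grasp_force: 58.7
[ 0.46456903 -0.09759392  0.06235346] [-0.92402996  0.638249    1.09284682] [ 0.01249516  0.12269517 -0.00079922]
```

```bash
python3 -m jog '{"deltas": [[0,0,0,0,0,0.0003,0.0],[0,0,0,0,0,0.0003,0.0],[0,0,0,0,0,0.0003,0.0]]}'; python3 -m jog '{"deltas": [[0,0,0,0,0,0,0.04],[0,0,0,0,0,0,0.04],[0,0,0,0,0,0,0.04],[0,0,0,0,0,0,0.04]]}'; python3 -m jog '{"deltas": [[0,0,0,0,0,-0.01,0.04],[0,0,0,0,0,-0.04,0.04],[0,0,0,0,0,-0.08,0.04],[0,0,0,0,0,-0.12,0.04],[0,0,0,-0.06,0,-0.15,0.04],[0,0,0,-0.1,0,-0.17,0.04],[0,0,0,-0.1,0,-0.17,0.04],[0,0,0,-0.1,0,-0.17,0.04],[0,0,0,-0.1,0,-0.17,0.04],[0,0,0,-0.1,0,-0.17,0.04]]}'; python3 - <<'E'
from h import *
c,p,d=shot("wrist","w9"); W=cloud(c,d)
for X in ([.465,-.098,.094],[.428,-.013,.094],[.537,-.068,.094]):
    q=proj(c,X); print(q)
    try: print(top(c,p,d,*q,r=18,tol=.002))
    except Exception as e: print(e)
E
```

```text
clock: 35.5
eef_pos: [0.4646, -0.0976, 0.062]
tool_rot: [0.833, 0.553, 0.0, 0.0]
ft_force: [-0.1, 0.4, 3.2]
grip_width: 0.0143
grasp_force: 58.8
clock: 36.0
eef_pos: [0.4644, -0.0976, 0.0618]
tool_rot: [0.833, 0.553, -0.0, -0.0]
ft_force: [-0.1, -0.1, -0.1]
grip_width: 0.0401
grasp_force: 0.0
clock: 37.25
eef_pos: [0.4255, -0.1887, 0.2312]
tool_rot: [0.833, 0.553, -0.0, -0.001]
ft_force: [0.3, -0.1, -0.1]
grip_width: 0.0399
grasp_force: 0.0bash:  1749 Segmentation fault         python3 - <<'E'
from h import *
c,p,d=shot("wrist","w9"); W=cloud(c,d)
for X in ([.465,-.098,.094],[.428,-.013,.094],[.537,-.068,.094]):
    q=proj(c,X); print(q)
    try: print(top(c,p,d,*q,r=18,tol=.002))
    except Exception as e: print(e)
E
```

View pics/w9.png

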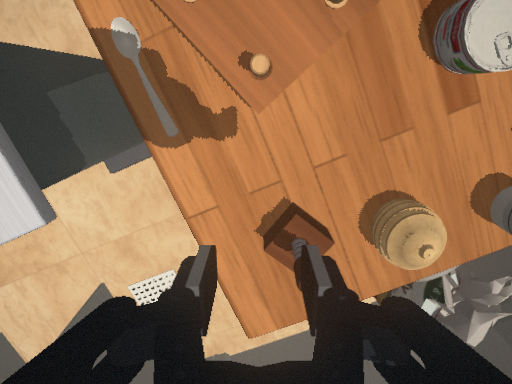

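The view shows the peg standing in the socket at (260,64) and the rod in its holder at about (300,245). I'll check its top height against a fixed peg, and the other pegs from the top camera.

```bash
python3 - <<'E'
from h import *
c,p,d=load("w9"); print(top(c,p,d,260,63,r=16,tol=.003)); W=cloud(c,d); print("fixed peg z",np.median(W[0:4,334:340,2]),"block",np.median(W[60:70,290:310,2]))
c,p,d=shot("top","t9"); a=np.load("top0.npz")["p"]; df=np.abs(p.astype(int)-a).sum(2); df[df<90]=0
n,l,st,ce=cv2.connectedComponentsWithStats((df>0).astype(np.uint8)[95:270,:425].copy())
print([(ce[i]+[0,95]).round().tolist()+[int(st[i,4])] for i in range(1,n) if st[i,4]>5])
E
```

```text
{'px': array([259.7,  63.6]), 'n': 311, 'z': np.float64(0.093), 'cen': array([ 0.4645, -0.0988,  0.093 ]), 'box': array([ 0.4643, -0.0987,  0.093 ]), 'rad': 10.1}
fixed peg z 0.057907226469239084 block 0.04947693259631466
[[387.0, 212.0, 9144], [416.0, 130.0, 80], [160.0, 201.0, 8], [313.0, 208.0, 22], [161.0, 210.0, 8], [308.0, 214.0, 15], [302.0, 254.0, 1199]]
```

The new peg's top is level: it reads 93.0 mm with the same −1 mm bias as before. The only changes in the top view are the arm, the removed long peg and the filled socket.

```bash
python3 -c "
from workcell import workorder
print(workorder.job_done())"
```

```text
the job is handed in; nothing more can be done
None
```

The job is done and handed in at about 37 s: the rod felt the socket bottom at 40 mm and is back in its holder, and the long peg (84 mm) now stands fully home, level with the three fixed pegs to within about 1 mm.

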